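Zero the sheet counter under its dust cover

ROBOT

A 7-joint arm with a two-finger parallel gripper is mounted at the origin on the work surface; the furniture and walls round the work are solid. World frame = base frame: x ahead of the robot, y to its left, z up, the work surface at z = 0. Lengths are in m, angles in rad, forces in N, time in s.
With the tool pointing down it reaches from about 0.425 to 0.875 m from the base axis. Payload 8.4 kg.
Tool frame: the origin (TCP) lies midway between the tips of the shut fingers; the grasp point (between the pads) lies 19 mm behind it (ctrl.pinch_z is the distance from the TCP to the grasp point, in m); y points along the fingers, x is the direction in which the jaws open and shut, and the axes are right-handed (so a half turn about y gives the same grasp; the last joint's range is limited). The gripper opens to 85 mm and grips with 20 to 120 N. Pads are 22 mm wide; open, the fingers measure 114 mm over their backs; the gripper's body (76 mm by 85 mm) begins 54 mm behind the grasp point. The pads swing forward as they close: fully open they stand 13 mm farther back than shut.
Start: joints at [1.201, 0.333, 0.04, 1.465, -0.013, 1.343, -0.059], TCP at [0.174, -0.626, 0.231] pointing down, gripper open.
Joint ranges: [-2.58, 2.58], [-0.38, 2.09], [-1.3, 1.39], [0.25, 2.4], [-1.5, 4.64], [0.08, 2.09], [-2.65, 2.65]. Speed limits (rad/s): [2.22, 2.22, 2.79, 2.79, 3.14, 3.14, 3.14].

INTERFACE

Orientations are given as a unit quaternion [w, x, y, z].
In Python, from station import ctrl, grab_frame, order gives the robot as it stands.
- The arm moves only by the shell command python3 -m creep 'ROWS' [OPENING]. ROWS is text: rows parted by semicolons, each of 6 numbers parted by spaces: the shift along the world's x, y, z in m, then the turn, a rotation vector about the world's x, y, z in rad. In form: x y z rx ry rz; .... A call has exactly 8 rows; each row is the pose to reach, as a shift and turn from the pose commanded when the call began; what a row does not reach only later rows make up. A row lasts 1/8 s, in which the tool goes at most 62.5 mm and 10.7 degrees, less where a joint would pass 70% of its speed; a pose out of reach is approached as far as the arm can. A call with a gripper value outside its range is refused whole. OPENING is the closure in counts, from 0 (fully open) to 255 (shut), set as the call begins (- or left out, the last holds). The fingers move at their own pace and stop on an object; the grip force is fixed at half the most. Time passes only in rows, so rows that repeat a pose let the fingers close, or fill a call up. It gives the time, the measured TCP pose, the force and the opening at its end, in the units of the state.
- ctrl.sense(): the state, without advancing time (a new reading comes with each control period).
- grab_frame(name): name is "scene" or "top"; returns a dict with "frame" (400x640x3 uint8, red, green, blue), "z_map" (400x640 float32, m along the optical axis (not along the pixel's ray), 0 where there is no reading), "camera_matrix" (3x3 intrinsics, pixels), "eye" and "rotation" of the camera in the world. Camera axes: x right, y down, z forward; pixel columns grow to the right and rows downward; lengths in m; the calibration is good to about 2 mm. A picture is of the moment at which its call begins.
- order.finish_job(): hands the job in, once; it reports no verdict.
The state is a dict: "time_s": time; "joint_pos": joint angles; "joint_velocities": joint speeds; "tau": joint torques, N m; "eef_pos": TCP position; "orientation": TCP orientation; "ft_force": force on the tool from outside, world axes, zero at the start; "moment": the same for the moment, N m; "width": opening from 0.0 (shut) to 1.0 (fully open).
Only numpy, scipy, OpenCV 4.12 (cv2) and the standard library are available. Lean on these libraries where they do the work, as an engineer would, in place of code of your own. Each camera call takes 0.05 s, during which the arm holds its last target.

TASK

Zero the sheet counter: slide its metal dust cover all the way aside, press the round button underneath fully down and let it come up again, then slide the cover back fully home so that the button is covered. Leave the tape dispenser, the wide roll of masking tape and the cork block where they stand.

Things in the scene. Friction and masses are not known exactly. Their poses are not given: they have to be found in the camera images.
- counter: Sheet counter: grey case 160 (x) x 220 (y) x 46 mm high, fixed; origin under its centre, z up. Blank black display on its -x strip. The rest of the top is a channel along y, floor at z = 46 mm, between dark rails (centred x = -38, +70, tops z = 69, 88 mm clear between their lips) and end stops (inner faces y = +-103, tops z = 67). The button stands in its -y half, under the shut cover.
- cover (a joint): Slide of the dust cover along the counter's y axis: 0 = fully home over the button, 0.104 m = fully open (toward the counter's +y). Starts home or up to 12 mm ajar. It needs about 1.5 N to move, stays where it is left, and stops at both ends.
- cover_grip (a point): Centre of the upright grip fin in the middle of the aluminium dust cover, 80 mm above the table; axes as the counter's. Cover plate 98 (x) x 100 (y) x 4 mm, top 63 mm above the table. Fin 60 mm long along the counter's x, 14 mm thick along its y (the slide direction), 34 mm high: this point is 17 mm below its top and 17 mm above the plate.
- button (a joint): Travel of the spring push button: 0 = up, 0.006 m = fully down, which takes about 5 N; it springs back when let go.
- button_top (a point): Centre of the top of the round black button, 42 mm across, at x = +16, y = -52 mm in the counter's frame; 56 mm above the table when up (3 mm below the cover), 50 mm when fully down; axes as the counter's. With the cover fully open the clear opening round it is 88 mm (x) x 105 mm (y).
- tape_dispenser: Black desk tape dispenser 58 x 156 x 73 mm, a bystander standing left or right of the counter; origin under its centre.
- wide_roll: Wide roll of masking tape, 121 x 110 x 50 mm, lying flat, a bystander; origin under its centre.
- cork_block: Cork sanding block 60 x 100 x 34 mm, a bystander; origin under its centre.

How it is judged:
By the outcome, as a careful person would: the job done as asked, in the order asked, and still so for the second after the job is handed in, with the robot touching nothing.
It also fails if it takes over 51 s, if anything falls off the work surface, if the arm or the gripper's body presses on something with over 40 N, if the wrist force passes 120 N, or if a joint passes its speed limit or range.

## Working session

There is one attempt and no reset: what is moved stays moved. The work goes in short steps, Python scripts to look and compute and a shell command to move; the robot and the scene stay as the last step left them, time stands still between calls to the robot, and variables do not carry over. Pictures are saved under pics/ and viewed, and the job is handed in when it is done.

```bash
ls; mkdir -p pics; python3 - <<'E'
from station import ctrl, grab_frame
import cv2,numpy as np
s=ctrl.sense();print(s, ctrl.pinch_z)
for n in("scene","top"):
    f=grab_frame(n);cv2.imwrite(f"pics/{n}0.png",cv2.cvtColor(f["frame"],cv2.COLOR_RGB2BGR));np.savez(f"/tmp/{n}0.npz",**f);print(n,f["camera_matrix"],f["eye"],f["rotation"])
E
```

```text
pics
{'time_s': 0.0, 'joint_pos': array([ 1.20078018,  0.33391296,  0.03985855,  1.46628341, -0.01341876,
        1.34332365, -0.05848033]), 'joint_velocities': array([-5.06902976e-04, -1.39106686e-03, -6.60425782e-04, -1.74564295e-03,
       -1.12414373e-04, -9.04324339e-05,  7.01215378e-04]), 'tau': array([-1.01165500e-03, -6.58544755e+01,  1.36446353e+00, -4.05562019e+01,
        1.67076371e-02,  1.24578568e-02, -1.02331438e-05]), 'eef_pos': array([ 0.17374735, -0.62585866,  0.23041379]), 'orientation': array([ 0.5632528 , -0.56259312,  0.42840828, -0.42743608]), 'ft_force': array([0.51501985, 0.37350344, 0.29686378]), 'moment': array([ 0.0062881 , -0.06613919,  0.03005932]), 'width': 1.0002818024922502} 0.0187
scene [[392.66381011   0.         314.32674165]
 [  0.         392.66381011 200.74939208]
 [  0.           0.           1.        ]] [0.05071261 0.89376846 0.97901157] [ 0.10487983 -0.2476961   0.89010233 -0.36791944]
top [[410.85428219   0.         315.77677368]
 [  0.         410.85428219 195.27911252]
 [  0.           0.           1.        ]] [0.3742165  0.13201115 1.29653824] [ 0.02958453 -0.70223677  0.70998811 -0.04364802]
```

View pics/scene0.png

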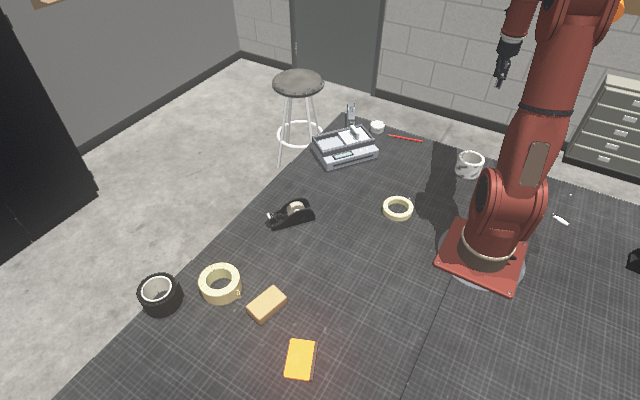

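View pics/top0.png

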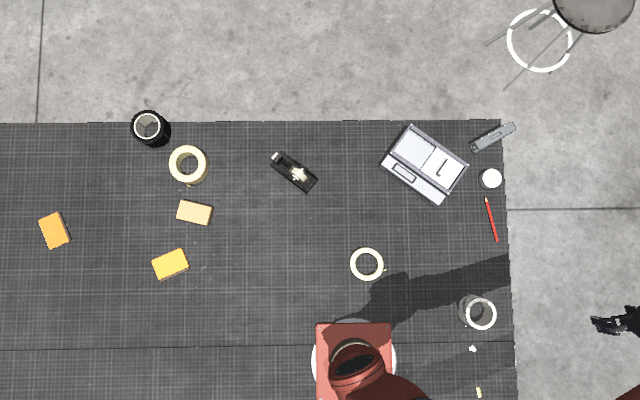

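The top view shows the counter around (425,165), its grip fin near (442,170) and the tape dispenser at (295,172). I'll zoom in and take point coordinates.

```bash
cat > h.py <<'E'
import numpy as np,cv2
from scipy.spatial.transform import Rotation as R
def cam(f):
    q=np.array(f["rotation"]);return R.from_quat(q[[1,2,3,0]]).as_matrix() if q.shape==(4,) else q
def cloud(f):
    K=f["camera_matrix"];z=f["z_map"];v,u=np.mgrid[:400,:640]
    p=np.stack([(u-K[0,2])/K[0,0]*z,(v-K[1,2])/K[1,1]*z,z],-1)
    return p@cam(f).T+f["eye"]
def ray(f,uv,h):
    K=f["camera_matrix"];d=cam(f)@np.array([(uv[0]-K[0,2])/K[0,0],(uv[1]-K[1,2])/K[1,1],1]);e=f["eye"]
    return e+d*(h-e[2])/d[2]
E
python3 - <<'E'
from h import *
f=dict(np.load('/tmp/top0.npz'))
P=cloud(f);c=P[115:215,370:520]
for vu in [(165,425),(172,441),(150,410),(180,404),(230,330)]: print(vu,P[vu].round(3))
im=cv2.cvtColor(f["frame"],cv2.COLOR_RGB2BGR)
cv2.imwrite('pics/crop0.png',cv2.resize(im[110:215,370:480],None,fx=5.5,fy=5.5,interpolation=cv2.INTER_CUBIC))
# counter mask
m=(P[...,2]>.035)&(P[...,2]<.12);m[:,:370]=0;m[:,472:]=0;m[:110]=0;m[215:]=0
m=cv2.morphologyEx(m.astype(np.uint8),cv2.MORPH_OPEN,np.ones((3,3)))
cs,_=cv2.findContours(m,0,2);cc=max(cs,key=cv2.contourArea)
pts=P[cc[:,0,1],cc[:,0,0]];print(cv2.minAreaRect(pts[:,:2].astype(np.float32)))
r=cv2.minAreaRect(cc.astype(np.float32));print(r,cv2.boxPoints(r))
q=P[m>0];
for lo,hi in[(.044,.049),(.056,.066),(.066,.072),(.085,.11)]:
    a=q[(q[:,2]>lo)&(q[:,2]<hi)];print(lo,hi,len(a),a.mean(0).round(4) if len(a) else 0, cv2.minAreaRect(a[:,:2].astype(np.float32)) if len(a)>3 else 0)
E
```

```text
(165, 425) [ 0.592 -0.229  0.063]
(172, 441) [ 0.564 -0.265  0.099]
(150, 410) [ 0.643 -0.188  0.047]
(180, 404) [ 0.549 -0.166  0.046]
(230, 330) [ 0.399  0.062 -0.005]
((0.5951617956161499, -0.2284262627363205), (0.22116343677043915, 0.15668360888957977), 53.212364196777344)
((424.2635192871094, 164.83108520507812), (73.0035171508789, 52.1951904296875), 35.53767776489258) [[379.3919  164.85135]
 [409.72974 122.37839]
 [469.13513 164.81082]
 [438.7973  207.28378]]
0.044 0.049 1179 [ 0.5995 -0.2011  0.0465] ((0.5926772356033325, -0.22546124458312988), (0.2184545248746872, 0.14869935810565948), 53.512630462646484)
0.056 0.066 808 [ 0.5858 -0.2676  0.0628] ((0.6103683710098267, -0.2399018406867981), (0.22121427953243256, 0.11872389912605286), 53.32696533203125)
0.066 0.072 753 [ 0.5994 -0.2476  0.0688] ((0.6104864478111267, -0.23889103531837463), (0.21965062618255615, 0.1176595389842987), 52.941375732421875)
0.085 0.11 109 [ 0.5805 -0.2758  0.096 ] ((0.5810843110084534, -0.27696436643600464), (0.015685301274061203, 0.05957711115479469), 54.843719482421875)
```

```bash
python3 - <<'E'
from h import *
f=dict(np.load('/tmp/scene0.npz'))
im=cv2.cvtColor(f["frame"],cv2.COLOR_RGB2BGR)
cv2.imwrite('pics/crop1.png',cv2.resize(im[95:180,300:400],None,fx=6,fy=6,interpolation=cv2.INTER_CUBIC))
E
```

```text
(no output)
```

View pics/crop0.png

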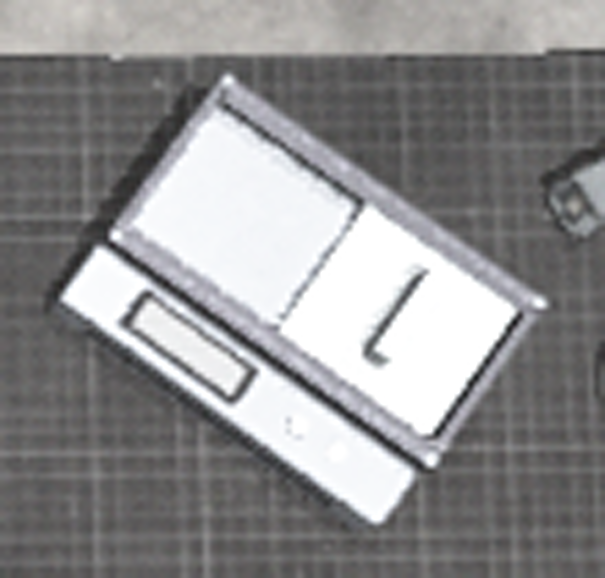

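View pics/crop1.png

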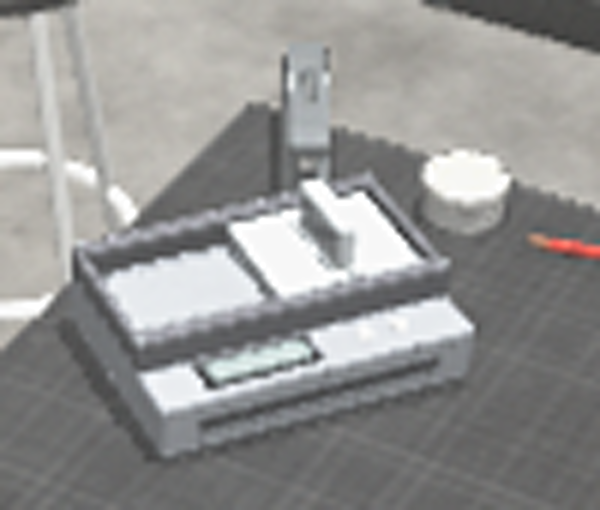

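```bash
python3 - <<'E'
from h import *
q=np.array([ 0.5632528 , -0.56259312,  0.42840828, -0.42743608]);M=R.from_quat(q[[1,2,3,0]]).as_matrix();print(M.round(3))
a=np.degrees(np.arctan2(M[1,0],M[0,0]));print(a)
# refine yaw/fin: rails via z 60-72 band
d=np.array([.599,.801]);
p=np.array([0.17375,-0.62586,.2304]);print(np.array([.581,-.277,.16])-p)
for t in(53.2,53.2-180):
  r=t-a;print(r,np.radians(r))
E
```

```text
[[ 0.268 -0.001  0.964]
 [-0.964  0.002  0.268]
 [-0.002 -1.    -0.   ]]
-74.48266881425161
[ 0.40725  0.34886 -0.0704 ]
127.68266881425161 2.228482968542175
-52.31733118574839 -0.9131096850476185
```

```bash
python3 -m creep '0.03 0.025 0 0 0 -0.1; 0.07 0.06 0 0 0 -0.22; 0.11 0.095 0 0 0 -0.34; 0.155 0.13 0 0 0 -0.46; 0.2 0.17 0 0 0 -0.58; 0.245 0.21 0 0 0 -0.7; 0.29 0.245 0 0 0 -0.82; 0.32 0.275 0 0 0 -0.913' 110
```

```text
time_s: 1.1
eef_pos: [0.4958, -0.3489, 0.2308]
orientation: [0.316, -0.316, 0.633, -0.632]
ft_force: [0.2, 0.4, 0.6]
width: 0.568
```

```bash
python3 -m creep '0.015 0.012 -0.01 0 0 0; 0.035 0.03 -0.02 0 0 0; 0.055 0.047 -0.03 0 0 0; 0.072 0.061 -0.045 0 0 0; 0.082 0.069 -0.06 0 0 0; 0.085 0.072 -0.075 0 0 0; 0.085 0.072 -0.08 0 0 0; 0.085 0.072 -0.08 0 0 0'
cat > look.py <<'E'
import sys
from h import *
from station import ctrl, grab_frame
t=sys.argv[1]
s=ctrl.sense();q=s["orientation"];M=R.from_quat(q[[1,2,3,0]]).as_matrix()
print(s["time_s"],s["eef_pos"].round(4),s["ft_force"].round(1),s["width"],"jaw",np.degrees(np.arctan2(M[1,0],M[0,0])),s["joint_pos"].round(2))
a=grab_frame("scene");b=grab_frame("top")
np.savez(f"/tmp/s{t}.npz",**a);np.savez(f"/tmp/t{t}.npz",**b)
ia=cv2.resize(a["frame"][60:190,280:420],None,fx=2.8,fy=3.2*2.8/3.2,interpolation=2)
ib=cv2.resize(b["frame"][100:230,360:500],None,fx=2.8,fy=2.8,interpolation=2)
cv2.imwrite(f"pics/l{t}.png",cv2.cvtColor(np.hstack([ia,ib]),4))
E
python3 look.py 1
```

```text
time_s: 2.1
eef_pos: [0.5781, -0.2802, 0.151]
orientation: [0.316, -0.317, 0.632, -0.632]
ft_force: [0.2, 0.1, -0.0]
width: 0.57
2.1 [ 0.5781 -0.2802  0.151 ] [ 0.2  0.1 -0. ] 0.5700844955176041 jaw -126.86359153104469 [ 0.5   0.38 -0.15  1.58  0.06  1.19 -1.88]
```

View pics/l1.png

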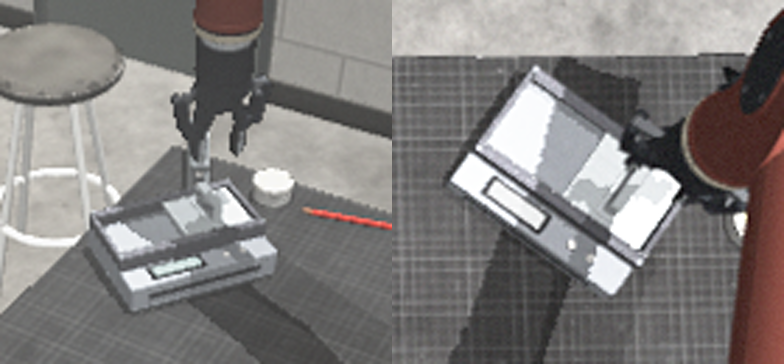

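The left pane shows the jaws above the fin at about (210,205), straddling it along the slide direction. I'll descend and grip.

```bash
python3 -m creep '0 0 -0.02 0 0 0; 0 0 -0.045 0 0 0; 0 0 -0.065 0 0 0; 0 0 -0.075 0 0 0; 0 0 -0.08 0 0 0; 0 0 -0.082 0 0 0; 0 0 -0.082 0 0 0; 0 0 -0.082 0 0 0' && python3 look.py 2
```

```text
time_s: 3.2
eef_pos: [0.5792, -0.2794, 0.0699]
orientation: [-0.317, 0.316, -0.632, 0.633]
ft_force: [-0.0, -0.3, -0.6]
width: 0.57
3.2 [ 0.5792 -0.2794  0.0699] [-0.  -0.3 -0.6] 0.5695002302107747 jaw -126.79607087987277 [ 0.5   0.45 -0.15  1.65  0.07  1.05 -1.89]
```

View pics/l2.png

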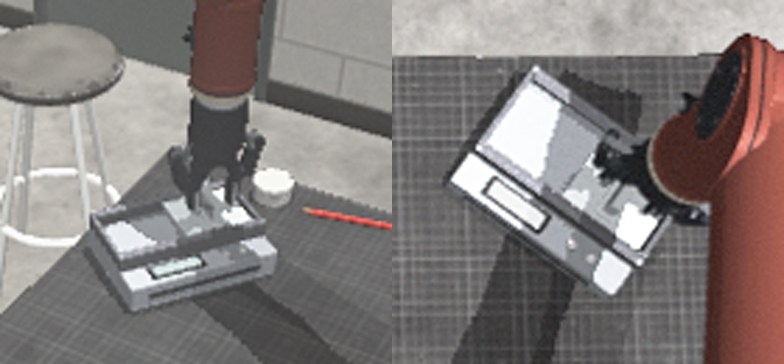

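The fin at (210,200) in the left pane is between the fingers and there's no contact force. I'll close.

```bash
python3 -m creep '0 0 0 0 0 0; 0 0 0 0 0 0; 0 0 0 0 0 0; 0 0 0 0 0 0; 0 0 0 0 0 0; 0 0 0 0 0 0; 0 0 0 0 0 0; 0 0 0 0 0 0' 255
```

```text
time_s: 4.3
eef_pos: [0.5791, -0.279, 0.0696]
orientation: [-0.317, 0.317, -0.632, 0.632]
ft_force: [0.4, 2.7, 5.3]
width: 0.153
```

```bash
python3 -m creep '0.003 0.004 0 0 0 0; 0.009 0.012 0 0 0 0; 0.018 0.024 0 0 0 0; 0.027 0.036 0 0 0 0; 0.036 0.048 0 0 0 0; 0.045 0.060 0 0 0 0; 0.051 0.068 0 0 0 0; 0.054 0.072 0 0 0 0' && python3 look.py 3
```

```text
time_s: 5.3
eef_pos: [0.6329, -0.2075, 0.0696]
orientation: [-0.316, 0.317, -0.632, 0.632]
ft_force: [-3.0, -0.6, 6.3]
width: 0.154
5.3 [ 0.6329 -0.2075  0.0696] [-3.  -0.6  6.3] 0.15360307213107277 jaw -126.79470253709525 [ 0.38  0.49 -0.17  1.59  0.09  1.07 -2.03]
```

View pics/l3.png

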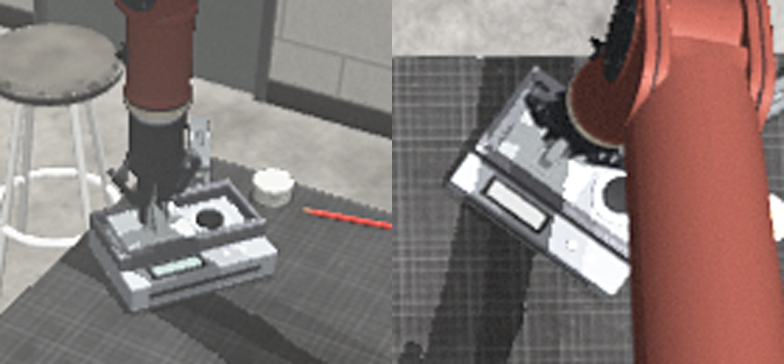

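Cover is following, and the black button is exposed at (210,218) in the left pane. I'll ease up to the stop.

```bash
python3 -m creep '0.001 0.0014 0 0 0 0; 0.002 0.0027 0 0 0 0; 0.003 0.004 0 0 0 0; 0.004 0.0053 0 0 0 0; 0.005 0.0067 0 0 0 0; 0.006 0.008 0 0 0 0; 0.006 0.008 0 0 0 0; 0.006 0.008 0 0 0 0'
```

```text
time_s: 6.4
eef_pos: [0.6387, -0.1998, 0.0696]
orientation: [-0.316, 0.317, -0.632, 0.632]
ft_force: [-2.7, 0.8, 6.6]
width: 0.156
```

```bash
python3 -m creep '0.001 0.0013 0 0 0 0; 0.0015 0.002 0 0 0 0; 0.002 0.0027 0 0 0 0; 0.0025 0.0033 0 0 0 0; 0.003 0.004 0 0 0 0; 0.003 0.004 0 0 0 0; 0.003 0.004 0 0 0 0; 0.003 0.004 0 0 0 0'
```

```text
time_s: 7.4
eef_pos: [0.6416, -0.1959, 0.0696]
orientation: [-0.316, 0.317, -0.632, 0.632]
ft_force: [-2.3, 1.4, 5.9]
width: 0.155
```

```bash
python3 -m creep '0.0006 0.0008 0 0 0 0; 0.0012 0.0016 0 0 0 0; 0.0018 0.0024 0 0 0 0; 0.0024 0.0032 0 0 0 0; 0.0024 0.0032 0 0 0 0; 0.0024 0.0032 0 0 0 0; 0.0024 0.0032 0 0 0 0; 0.0024 0.0032 0 0 0 0'
```

```text
time_s: 8.4
eef_pos: [0.6417, -0.1958, 0.0696]
orientation: [-0.314, 0.317, -0.632, 0.633]
ft_force: [-10.8, -6.2, 11.8]
width: 0.149
```

Stop reached: the motion stalled and the force rose, 104 mm from home. I'll release, retreat and move over the button.

```bash
python3 -m creep '-0.0024 -0.0032 0 0 0 0; -0.0024 -0.0032 0 0 0 0; -0.0024 -0.0032 0 0 0 0; -0.0024 -0.0032 0 0 0 0; -0.0024 -0.0032 0.01 0 0 0; -0.0024 -0.0032 0.03 0 0 0; -0.0024 -0.0032 0.055 0 0 0; -0.0024 -0.0032 0.075 0 0 0' 110 && python3 -m creep '-0.005 -0.007 0 0 0 0; -0.015 -0.02 0 0 0 0; -0.027 -0.036 0 0 0 0; -0.039 -0.052 0 0 0 0; -0.05 -0.067 0 0 0 0; -0.058 -0.078 0 0 0 0; -0.062 -0.083 0 0 0 0; -0.062 -0.083 0 0 0 0' 255; python3 look.py 4
```

```text
time_s: 9.4
eef_pos: [0.6425, -0.1954, 0.1471]
orientation: [-0.317, 0.316, -0.632, 0.633]
ft_force: [0.5, -0.1, 0.6]
width: 0.569
time_s: 10.4
eef_pos: [0.5798, -0.2785, 0.1444]
orientation: [-0.317, 0.316, -0.632, 0.632]
ft_force: [-0.4, -0.0, 0.2]
width: -0.001
10.4 [ 0.5798 -0.2785  0.1444] [-0.4 -0.   0.2] -0.0007671572994728415 jaw -126.81570491219836 [ 0.49  0.38 -0.14  1.58  0.06  1.18 -1.88]
```

View pics/l4.png

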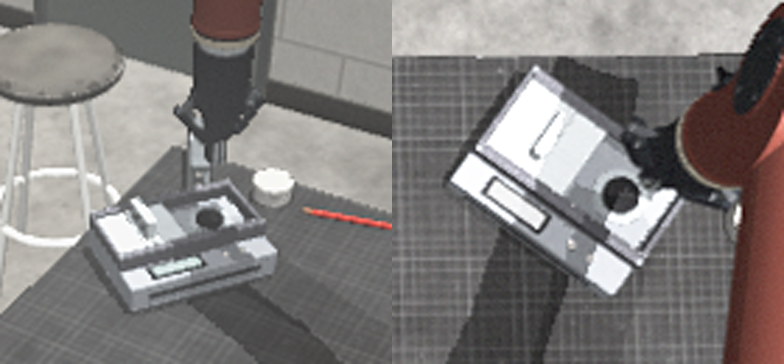

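The cover is fully open, with the fin at (143,215) left and the button at (210,217) left and (620,196) right. I'll ray-cast the button.

```bash
python3 - <<'E'
from h import *
for n,b in(("t4",(430,158,455,183)),("s4",(343,128,372,148))):
    f=dict(np.load(f'/tmp/{n}.npz'));g=f["frame"].max(-1);x0,y0,x1,y1=b
    m=(g[y0:y1,x0:x1]<60).astype(np.uint8)
    k,l,st,c=cv2.connectedComponentsWithStats(m)
    for i in range(1,k):
        if st[i,4]>20:
            uv=c[i]+[x0,y0];print(n,st[i],uv,ray(f,uv,.056).round(4))
    P=cloud(f);print(P[int(uv[1]),int(uv[0])])
E
```

```text
t4 [17  0  8  7 38] [451.42105263 160.47368421] [ 0.6068 -0.313   0.056 ]
t4 [ 6  6 12 11 69] [440.1884058  167.72463768] [ 0.5845 -0.2772  0.056 ]
[ 0.58662054 -0.27649113  0.05673162]
[ 0.24164292 -0.34536628  0.00105939]
```

```bash
python3 -m creep '0 0 -0.015 0 0 0; 0 0 -0.035 0 0 0; 0 0 -0.055 0 0 0; 0 0 -0.07 0 0 0; 0 0 -0.08 0 0 0; 0 0 -0.085 0 0 0; 0 0 -0.085 0 0 0; 0 0 -0.085 0 0 0'
```

```text
time_s: 11.5
eef_pos: [0.5803, -0.2785, 0.06]
orientation: [-0.317, 0.316, -0.632, 0.633]
ft_force: [0.3, 0.3, 0.2]
width: -0.001
```

```bash
python3 -m creep '0 0 -0.002 0 0 0; 0 0 -0.004 0 0 0; 0 0 -0.006 0 0 0; 0 0 -0.007 0 0 0; 0 0 -0.008 0 0 0; 0 0 -0.009 0 0 0; 0 0 -0.009 0 0 0; 0 0 -0.009 0 0 0'
```

```text
time_s: 12.5
eef_pos: [0.58, -0.2784, 0.0505]
orientation: [-0.317, 0.317, -0.632, 0.632]
ft_force: [0.3, -1.0, 5.5]
width: -0.002
```

Nearly bottomed, at 5.5 N. I'll push slightly further until the force clearly rises.

```bash
python3 -m creep '0 0 -0.001 0 0 0; 0 0 -0.0015 0 0 0; 0 0 -0.002 0 0 0; 0 0 -0.0025 0 0 0; 0 0 -0.0025 0 0 0; 0 0 -0.0025 0 0 0; 0 0 -0.0025 0 0 0; 0 0 -0.0025 0 0 0'
```

```text
time_s: 13.5
eef_pos: [0.5802, -0.2784, 0.05]
orientation: [-0.317, 0.316, -0.632, 0.633]
ft_force: [-7.0, 2.6, 21.1]
width: -0.001
```

Bottomed: z held at 0.050 and the force jumped to 21 N. I'll lift and look.

```bash
python3 -m creep '0 0 0.005 0 0 0; 0 0 0.015 0 0 0; 0 0 0.035 0 0 0; 0 0 0.06 0 0 0; 0 0 0.08 0 0 0; 0 0 0.095 0 0 0; 0 0 0.1 0 0 0; 0 0 0.1 0 0 0' && python3 -m creep '0.005 0.007 0 0 0 0; 0.015 0.02 0 0 0 0; 0.027 0.036 0 0 0 0; 0.039 0.052 0 0 0 0; 0.05 0.067 0 0 0 0; 0.058 0.078 0 0 0 0; 0.062 0.083 0 0 0 0; 0.062 0.083 0 0 0 0' 110; python3 look.py 5; python3 - <<'E'
from h import *
f=dict(np.load('/tmp/t5.npz'));P=cloud(f);q=P[163:174,436:446].reshape(-1,3)
d=np.hypot(q[:,0]-.580,q[:,1]+.279)<.012;print(d.sum(),np.median(q[d],0))
E
```

```text
time_s: 14.5
eef_pos: [0.5797, -0.2782, 0.1476]
orientation: [0.317, -0.317, 0.632, -0.632]
ft_force: [0.5, -1.3, -0.7]
width: 0.003
time_s: 15.5
eef_pos: [0.642, -0.1951, 0.1477]
orientation: [0.317, -0.317, 0.632, -0.632]
ft_force: [0.4, 0.1, -0.7]
width: 0.569
15.5 [ 0.642  -0.1951  0.1477] [ 0.4  0.1 -0.7] 0.5687992677833452 jaw -126.77947980018392 [ 0.36  0.43 -0.18  1.5   0.08  1.21 -2.04]
47 [ 0.58026692 -0.27962591  0.05683117]
```

View pics/l5.png

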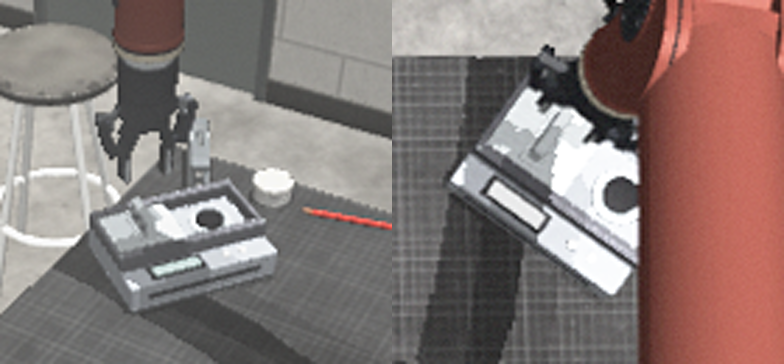

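The button has sprung back, its top measuring 57 mm, and is visible at (210,217) left. The jaws are above the fin at (143,215). I'll descend and grip.

```bash
python3 -m creep '0 0 -0.02 0 0 0; 0 0 -0.045 0 0 0; 0 0 -0.06 0 0 0; 0 0 -0.07 0 0 0; 0 0 -0.075 0 0 0; 0 0 -0.078 0 0 0; 0 0 -0.078 0 0 0; 0 0 -0.078 0 0 0' && python3 -m creep '0 0 0 0 0 0; 0 0 0 0 0 0; 0 0 0 0 0 0; 0 0 0 0 0 0; 0 0 0 0 0 0; 0 0 0 0 0 0; 0 0 0 0 0 0; 0 0 0 0 0 0' 255
```

```text
time_s: 16.6
eef_pos: [0.6422, -0.1954, 0.0704]
orientation: [-0.317, 0.316, -0.632, 0.632]
ft_force: [-0.2, -0.3, 0.3]
width: 0.571
time_s: 17.6
eef_pos: [0.6416, -0.1958, 0.0702]
orientation: [-0.316, 0.317, -0.632, 0.632]
ft_force: [-3.5, -1.1, 5.7]
width: 0.151
```

```bash
python3 -m creep '-0.004 -0.005 0 0 0 0; -0.012 -0.016 0 0 0 0; -0.021 -0.028 0 0 0 0; -0.03 -0.04 0 0 0 0; -0.039 -0.052 0 0 0 0; -0.048 -0.064 0 0 0 0; -0.055 -0.073 0 0 0 0; -0.058 -0.077 0 0 0 0' && python3 -m creep '-0.0006 -0.0008 0 0 0 0; -0.0012 -0.0016 0 0 0 0; -0.0018 -0.0024 0 0 0 0; -0.0024 -0.0032 0 0 0 0; -0.003 -0.004 0 0 0 0; -0.0036 -0.0048 0 0 0 0; -0.0042 -0.0056 0 0 0 0; -0.0042 -0.0056 0 0 0 0'
```

```text
time_s: 18.6
eef_pos: [0.583, -0.2738, 0.0702]
orientation: [-0.316, 0.316, -0.632, 0.633]
ft_force: [0.7, 2.0, 4.8]
width: 0.156
time_s: 19.6
eef_pos: [0.5793, -0.2787, 0.0702]
orientation: [-0.317, 0.316, -0.632, 0.633]
ft_force: [0.7, 0.8, 4.9]
width: 0.155
```

```bash
python3 -m creep '-0.0006 -0.0008 0 0 0 0; -0.0012 -0.0016 0 0 0 0; -0.0018 -0.0024 0 0 0 0; -0.0024 -0.0032 0 0 0 0; -0.0024 -0.0032 0 0 0 0; -0.0024 -0.0032 0 0 0 0; -0.0024 -0.0032 0 0 0 0; -0.0024 -0.0032 0 0 0 0'
```

```text
time_s: 20.6
eef_pos: [0.579, -0.2791, 0.0702]
orientation: [0.319, -0.316, 0.632, -0.632]
ft_force: [6.6, 7.1, 3.5]
width: 0.151
```

Home stop reached: stalled, with the reaction along +y. I'll hold while opening, then lift straight up and clear.

```bash
python3 -m creep '0 0 0 0 0 0; 0 0 0 0 0 0; 0 0 0 0 0 0; 0.002 0.003 0 0 0 0; 0.002 0.003 0.01 0 0 0; 0.002 0.003 0.03 0 0 0; 0.002 0.003 0.06 0 0 0; 0.002 0.003 0.09 0 0 0' 110 && python3 -m creep '-0.01 -0.01 0.02 0 0 0; -0.04 -0.03 0.05 0 0 0; -0.07 -0.06 0.06 0 0 0; -0.1 -0.09 0.06 0 0 0; -0.13 -0.12 0.06 0 0 0; -0.16 -0.15 0.06 0 0 0; -0.18 -0.17 0.06 0 0 0; -0.18 -0.17 0.06 0 0 0'; python3 look.py 6; python3 - <<'E'
from h import *
for n in("top0","t6"):
    f=dict(np.load(f'/tmp/{n}.npz'));P=cloud(f)[110:215,370:472].reshape(-1,3);q=P[(P[:,2]>.085)&(P[:,2]<.11)]
    print(n,len(q),q.mean(0),cv2.minAreaRect(q[:,:2].astype(np.float32)))
E
```

```text
time_s: 21.6
eef_pos: [0.5795, -0.2783, 0.1625]
orientation: [-0.317, 0.316, -0.632, 0.633]
ft_force: [0.2, 0.2, 0.1]
width: 0.571
time_s: 22.6
eef_pos: [0.3958, -0.4509, 0.2205]
orientation: [-0.314, 0.315, -0.633, 0.633]
ft_force: [0.7, 0.4, 0.1]
width: 0.571
22.6 [ 0.3958 -0.4509  0.2205] [0.7 0.4 0.1] 0.5708084988782164 jaw -127.11776800855299 [ 0.8   0.24 -0.03  1.61  0.01  1.3  -1.45]
top0 109 [ 0.58046277 -0.27577837  0.09602655] ((0.5810843110084534, -0.27696436643600464), (0.015685301274061203, 0.05957711115479469), 54.843719482421875)
t6 105 [ 0.57838355 -0.27896243  0.09607968] ((0.5783656239509583, -0.2795722484588623), (0.014595292508602142, 0.059290699660778046), 54.00603103637695)
```

View pics/l6.png

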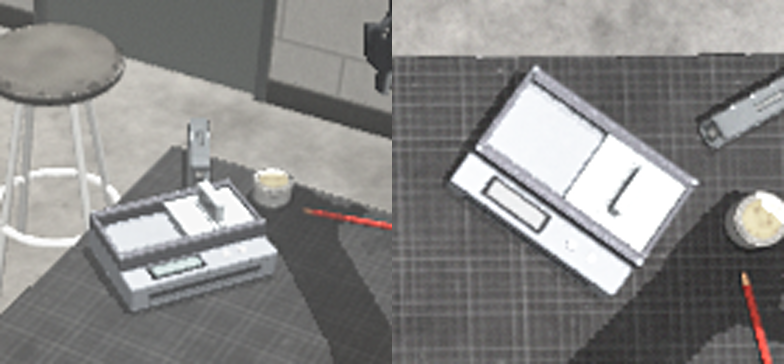

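The cover is flush with the -y end stop (fin at (625,190) right) and the button is hidden. The gripper is clear of everything, so I'll hand in.

```bash
python3 -c "
from station import order
print(order.finish_job())"
```

```text
the job is handed in; nothing more can be done
None
```

The sheet counter has been zeroed in the order asked. I handed the job in at about 22.7 s of the 51 s allowed.

- **Opening:** I gripped the cover's fin and slid it about 104 mm until it stalled against the open stop.
- **Button:** I pressed it with the shut fingers. It stopped at a height of 50 mm, where the force rose to 21 N. After I lifted off, the camera measured its top at 57 mm, so it had come back up (56 mm expected).
- **Closing:** I gripped the fin again and slid the cover back until it stalled at the home stop, then let go and moved clear.

**Last checks:** The final picture shows the cover against its end stop with the button hidden, and the wrist force was under 1 N. The fin measured at (0.578, -0.280), about 4 mm nearer home than at the start. It agrees within about 1 mm with the home position worked out from the counter's outline.

**Other checks:** One button position, from a colour mask, came out about 5 mm off because shading cut into the mask. I used the position from the counter's geometry instead, and the depth reading after the press agreed with it. I did not photograph the tape dispenser, wide roll or cork block again at the end, but the arm never went near them.

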